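# Turn the candle's blank panel up on the decorating stand and lock the spindle

## Robot

A 7-joint arm with a two-finger parallel gripper is mounted at the origin on the work surface. World frame = base frame: x ahead of the robot, y to its left, z up, the work surface at z = 0. Lengths are in m, angles in rad, forces in N, time in s.
With the tool pointing down it reaches from about 0.4 to 0.85 m from the base axis. Payload 10.4 kg.
Tool frame: the origin (TCP) lies midway between the tips of the shut fingers; the grasp point (between the pads) lies 19 mm behind it (manip.hold_point_z is the distance from the TCP to the grasp point, in m); z points along the fingers, y is the line along which they close (so a half turn about z gives the same grasp; the last joint's range is limited). The gripper opens to 85 mm and grips with 20 to 120 N. Pads are 22 mm wide; open, the fingers measure 114 mm over their backs; the gripper's body (76 mm by 85 mm) begins 54 mm behind the grasp point. The pads swing forward as they close: fully open they stand 13 mm farther back than shut.
Start: joints at [1.136, 0.332, -0.065, 1.46, 0.022, 1.35, -0.088], TCP at [0.25, -0.573, 0.231] pointing down, gripper open.
Joint ranges: [-2.6, 2.6], [-0.5, 2.12], [-1.47, 1.34], [0.16, 2.42], [-1.27, 4.41], [0.06, 2.06], [-2.6, 2.6]. Speed limits (rad/s): [2.22, 2.22, 2.79, 2.79, 3.14, 3.14, 3.14].

## Interface

Orientations are given as a unit quaternion [x, y, z, w].
In Python, from workcell import manip, eyes, job gives the robot as it stands.
- The arm moves only by the shell command python3 -m crank 'ROWS' [FORCE]. ROWS is JSON, a list that holds one entry, the list of rows, each a list of 7 numbers: the finger opening in cm, from 0 to 8.54, then the shift along the world's x, y, z in cm, then the turn, a rotation vector about the world's x, y, z in degrees. In form: [[[hand, x, y, z, ax, ay, az], ...]]. A call has 1 to 20 rows; each row shifts and turns the commanded pose from where the row before left it; what a row does not reach is not made up. A row lasts 1/8 s, in which the tool goes at most 62.5 mm and 10.7 degrees, less where a joint would pass 70% of its speed; a pose out of reach is approached as far as the arm can. A call with a gripper value outside its range is refused whole. The fingers move at their own pace and stop on an object; FORCE is the grip in N (left out, the last holds). Time passes only in rows, so rows that do not move let the fingers close. It gives the time, the measured TCP pose, the force, the opening and the grip force at its end, in the units of the state.
- manip.get_obs(): the state, without advancing time (a new reading comes with each control period).
- eyes.camera(name): name is "scene" or "top"; returns (picture, depth): 384x512x3 uint8, red, green, blue; 384x512 float32, m along the optical axis (not along the pixel's ray), 0 where there is no reading.
- eyes.camera_params(name): a dict with "fx", "fy", "cx", "cy" (pixels), "dist" ([k1, k2, p1, p2, k3] as OpenCV has them; the pictures are not rectified), "world_from_camera" (4x4, takes a point from camera to world coordinates). Camera axes: x right, y down, z forward; pixel columns grow to the right and rows downward; lengths in m; the calibration is good to about 2 mm. A picture is of the moment at which its call begins. camera_params takes no time and is no camera call.
- job.hand_in(): hands the job in; it is judged then, once.
The state is a dict: "clock": time; "joint_pos": joint angles; "joint_velocities": joint speeds; "tau": joint torques, N m; "position": TCP position; "ee_rot": TCP orientation; "ft_force": force on the tool from outside, world axes, zero at the start; "torque": the same for the moment, N m; "grip_width": opening from 0.0 (shut) to 1.0 (fully open); "grasp_force": force on a finger pad.
Only numpy, scipy, OpenCV 4.12 (cv2) and the standard library are available. Lean on these libraries where they do the work, as an engineer would, in place of code of your own. Each camera call takes 0.05 s, during which the arm holds its last target. There are 200 camera calls.

## Task

The big candle on the decorating stand is ready for its next ornament. Turn it with the spoked handwheel, keeping off the wax itself, until the blank cream panel faces straight up, then throw the brake lever over into its red-marked LOCK notch so that the candle stays that way, and let go. Do not disturb the candles and the honey jar standing around the stand.

Things in the scene. Friction and masses are not known exactly. Their poses are not given: they have to be found in the camera images.
- stand: Candle-decorating stand fixed to the table: plywood base 160 x 430 mm, blue-grey headstock at its +y end, tailstock at its -y end, a candle lying level between them. Origin on the table under the middle; y runs along the candle towards the handwheel, x away from the robot. The turning axis is parallel to y, 125 mm straight above the origin. Tops: candle 161, headstock 193, quadrant plate 230 mm.
- handwheel: Handwheel on the spindle end, 225 mm from the stand origin along y. Origin on the turning axis in the plane of the spokes, y along the axis. Five steel spokes, 10 mm thick, at 0, 72, 144, 216, 288 degrees about y from its own z, each with a 22 mm black ball centred 70 mm from the axis; hub 38 mm. About 2 N at a ball turns it, either way, while the brake is FREE; it stays where left and turns the candle 1:1.
- candle: Beeswax candle, 70 mm thick, 175 mm long, between the driving plate and the tailstock centre; turns with the handwheel, at another angle to the spokes every time. Origin mid-axis, y along the axis, z out through the blank panel, a flat cream oval 30 x 90 mm; a brown bee is on the opposite side. At the start the panel leans away from the robot, 25 to 130 degrees from up. Keep off the wax.
- panel (a point): Middle of the face of the blank cream panel, 36.5 mm from the turning axis; straight above the axis when the panel faces up.
- brake_lever (a joint): Brake lever angle (rad): -0.55 in the FREE notch (leaning away from the robot, green end of the quadrant; starts here), 0 upright, +0.55 in the red-marked LOCK notch (leaning towards the robot). Springs draw it into the nearer notch from either side of upright; about 8 N at the knob takes it past the middle; it stops at +-0.68. In LOCK a shoe grips the spindle.
- lever_knob (a point): Centre of the black ball knob, 28 mm in diameter, on the end of the brake lever, 85 mm from the lever's pivot. The lever is a steel bar 11 mm thick swinging in a plane across the candle's axis.
- lever_pivot (a point): Pivot of the brake lever on top of the headstock, 178 mm above the table and 115 mm from the stand's origin along its y; the lever turns about the stand's y direction.
- tree_candle: Tree-shaped yellow candle, 60 mm wide, 120 mm high with its wick, standing loose on the robot's side of the stand. Origin under its foot.
- cone_candle: Pine-cone candle, 62 mm wide, 105 mm high, standing loose on the robot's side of the stand. Origin under its foot.
- comb_candle: Honeycomb pillar candle, 64 mm wide, 112 mm high, standing loose beyond the stand. Origin under its foot.
- honey_jar: Amber honey jar with a brass lid, 72 mm wide, 88 mm high, standing loose to the left of the handwheel. Origin under its foot.

How it is judged:
On the way:
1. the blank panel faces straight up (within 8 degrees), at rest, while the brake is still in FREE (angle between candle's own z axis and vertical below 0.14 rad and angular speed of candle below 0.15 rad/s and value of joint brake_lever below -0.35 rad), for 0.2 s.
At the end, for the whole second after the job is handed in: The blank panel faces straight up within 8 degrees and stays still, and the brake lever rests in the red-marked LOCK notch (0.45 to 0.65 rad) (angle between candle's own z axis and vertical below 0.14 rad and value of joint brake_lever between 0.45 and 0.65 rad and angular speed of candle below 0.1 rad/s); the robot touches nothing.
It fails at once if the wax of the big candle is touched (contact force between any of the fingers, the arm and candle above 1 N).
It fails at once if a loose candle or the honey jar is moved more than 20 mm or tipped (distance of any of tree_candle, cone_candle, comb_candle, honey_jar from where it was at the start of the episode above 0.02 m or angle between any of tree_candle, cone_candle, comb_candle, honey_jar's own z axis and vertical above 0.4 rad).
It also fails if it takes over 51 s, if anything falls off the work surface, if the arm or the gripper's body presses on something with over 40 N, if the wrist force passes 120 N, or if a joint passes its speed limit or range.

## Working session

There is one attempt and no reset: what is moved stays moved. The work goes in short steps, Python scripts to look and compute and a shell command to move; the robot and the scene stay as the last step left them, time stands still between calls to the robot, and variables do not carry over. Pictures are saved under pics/ and viewed, at most 10 in all, crops included, and the job is handed in when it is done.

```bash
mkdir -p pics; cat > h.py <<'E'
import numpy as np, cv2
from workcell import manip, eyes, job
def cloud(name):
    im,d=eyes.camera(name); p=eyes.camera_params(name)
    K=np.array([[p['fx'],0,p['cx']],[0,p['fy'],p['cy']],[0,0,1]]);D=np.array(p['dist'])
    v,u=np.mgrid[:384,:512]
    n=cv2.undistortPoints(np.stack([u,v],-1).reshape(-1,1,2).astype(np.float64),K,D).reshape(384,512,2)
    c=np.dstack([n*d[...,None],d,np.ones_like(d)])
    P=(c@np.array(p['world_from_camera']).T)[...,:3]; P[d==0]=np.nan
    return im,P
E
python3 - <<'E'
from h import *
for n in('scene','top'):
    im,P=cloud(n); np.savez(f'{n}0.npz',im=im,P=P); cv2.imwrite(f'pics/{n}0.png',cv2.resize(im[...,::-1],(800,600)))
    print(n,eyes.camera_params(n)['world_from_camera'])
o=manip.get_obs();print(o['clock'],o['position'],o['ee_rot'],o['grip_width'])
E
```

```text
scene [[-0.50849315  0.48619631 -0.7106672   1.29257147]
 [ 0.86083034  0.30634897 -0.40635138  0.43558365]
 [ 0.02014562 -0.81839077 -0.57430888  0.76093563]
 [ 0.          0.          0.          1.        ]]
top [[ 0.01015947 -0.99743877  0.0708003   0.5005021 ]
 [-0.99992893 -0.01057551 -0.00550379  0.01454567]
 [ 0.00623845 -0.07073935 -0.99747533  1.01239757]
 [ 0.          0.          0.          1.        ]]
0.1 [ 0.25004085 -0.57244898  0.2306016 ] [ 9.78877200e-01  2.04448109e-01 -1.50352790e-04 -6.13110889e-04] 1.0000765054584024
```

View pics/scene0.png

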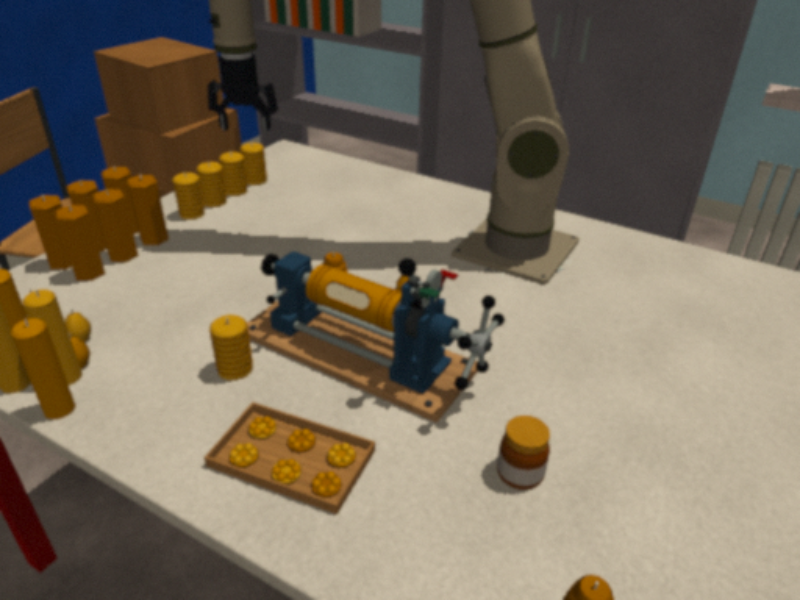

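View pics/top0.png

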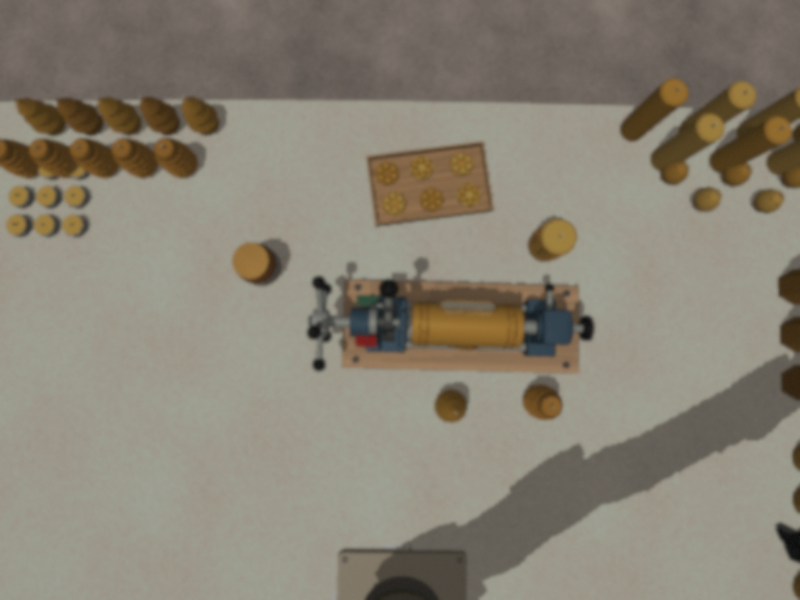

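The scene picture shows the panel at (347,295), the wheel hub at (478,342) and the knob at (407,267). In the top picture the hub is at (320,322) and the knob at (388,289). The jar is at (253,262), left of the wheel and beyond it. Next I'll measure these.

```bash
cat > meas.py <<'E'
from h import *
def run(S,T,verbose=True):
    imT,PT=T; imS,PS=S
    hsv=cv2.cvtColor(imT,cv2.COLOR_RGB2HSV).astype(int)
    # base plywood from top view
    m=(hsv[...,0]<18)&(hsv[...,1]>70)&(PT[...,2]<.03)&(abs(PT[...,0]-.46)<.13)&(abs(PT[...,1]+.05)<.27)&(PT[...,2]>.006)
    k,l,st,ce=cv2.connectedComponentsWithStats(cv2.morphologyEx(m.astype(np.uint8),cv2.MORPH_CLOSE,np.ones((3,3))))
    pts=PT[m][:,:2].astype(np.float32)
    r=cv2.minAreaRect(pts); print('base rect',r,len(pts), 'z',np.median(PT[m][:,2]))
    return r
if __name__=='__main__':
    T=np.load('top0.npz');S=np.load('scene0.npz')
    run((S['im'],S['P']),(T['im'],T['P']))
    for nm,D,uv in(('top',T,[(320,322),(320,283),(319,365),(314,331),(388,289),(253,262),(452,405),(545,403),(555,238),(470,325),(362,320)]),('scene',S,[(478,342),(489,302),(498,319),(461,382),(484,366),(451,336),(407,267),(347,295)])):
        for u,v in uv:
            a,b=int(u*.64),int(v*.64)
            w=D['P'][b-2:b+3,a-2:a+3].reshape(-1,3)
            print(nm,u,v,np.round(D['P'][b,a],3),'highest',np.round(w[np.nanargmax(w[:,2])],3),D['im'][b,a])
    o=[cv2.resize(S['im'][130:270,150:340][...,::-1],(780,575),interpolation=cv2.INTER_CUBIC)]
    cv2.imwrite('pics/c0.png',o[0])
E
python3 meas.py
```

```text
base rect ((0.4769602417945862, -0.1016521155834198), (0.42793479561805725, 0.22634854912757874), 89.72190856933594) 3178 z 0.018173739569098957
top 320 322 [0.521 0.136 0.153] highest [0.516 0.136 0.169] [75 76 73]
top 320 283 [0.58  0.134 0.179] highest [0.58  0.134 0.179] [24 21 23]
top 319 365 [0.455 0.137 0.142] highest [0.455 0.137 0.142] [24 26 25]
top 314 331 [0.508 0.138 0.204] highest [0.508 0.136 0.206] [26 28 26]
top 388 289 [0.566 0.028 0.265] highest [0.566 0.023 0.266] [28 28 29]
top 253 262 [0.625 0.262 0.088] highest [0.619 0.263 0.092] [152 115  61]
top 452 405 [ 0.389 -0.077  0.099] highest [ 0.385 -0.081  0.108] [93 69 32]
top 545 403 [ 0.394 -0.231  0.094] highest [ 0.389 -0.233  0.097] [124  88  41]
top 555 238 [ 0.668 -0.25   0.1  ] highest [ 0.668 -0.254  0.104] [155 127  63]
top 470 325 [ 0.519 -0.097  0.161] highest [ 0.516 -0.096  0.163] [155 117  54]
top 362 320 [0.527 0.071 0.147] highest [0.524 0.076 0.151] [51 67 77]
scene 478 342 [0.537 0.14  0.136] highest [0.554 0.142 0.149] [109 109 102]
scene 489 302 [0.516 0.142 0.199] highest [0.513 0.141 0.203] [17 14 16]
scene 498 319 [0.463 0.142 0.134] highest [0.461 0.141 0.138] [31 33 29]
scene 461 382 [0.587 0.141 0.091] highest [0.587 0.141 0.091] [14 12 12]
scene 484 366 [0.505 0.143 0.064] highest [0.513 0.14  0.076] [27 27 24]
scene 451 336 [0.533 0.092 0.124] highest [0.54  0.09  0.134] [46 55 53]
scene 407 267 [0.577 0.033 0.259] highest [0.574 0.031 0.262] [12 14 15]
scene 347 295 [ 0.548 -0.096  0.146] highest [ 0.546 -0.091  0.153] [156 141 109]
```

View pics/c0.png

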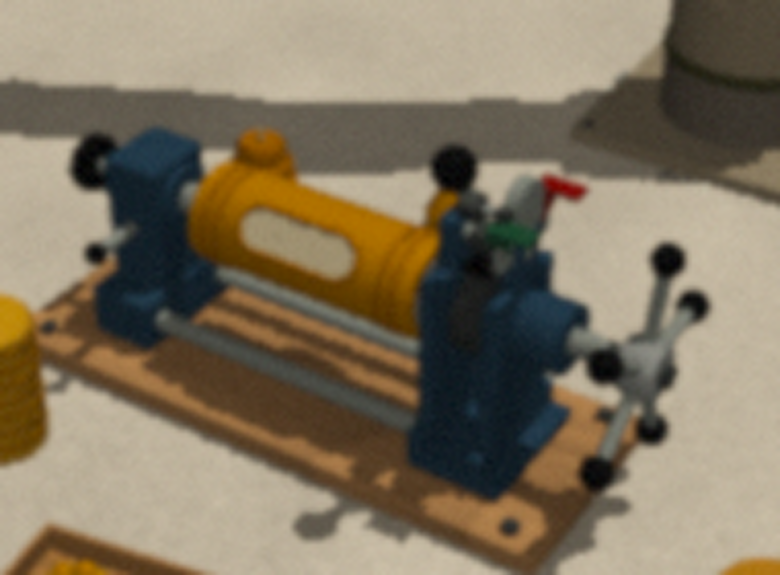

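The crop shows the panel at (298,243), the wheel balls at (667,260), (692,305), (605,365), (597,472) and (651,428), and the knob at (453,165). The plan is to pinch the top ball along y and carry it round the arc.

```bash
cat > m2.py <<'E'
from h import *
import sys
from scipy.optimize import least_squares
def axis(imT,PT):
    m=(abs(PT[...,0]-.52)<.05)&(PT[...,1]>-.16)&(PT[...,1]<-.04)&(PT[...,2]>.135)&(PT[...,2]<.165)
    m&=cv2.cvtColor(imT,cv2.COLOR_RGB2HSV)[...,1]>120   # wax colour
    p=PT[m]
    f=lambda q:np.hypot(p[:,0]-q[0]-q[1]*(p[:,1]+.1),p[:,2]-q[2])-.0355
    r=least_squares(f,[.52,0,.125],loss='soft_l1',f_scale=.002); return r.x,len(p)
def panel(im,P,q):
    hsv=cv2.cvtColor(im,cv2.COLOR_RGB2HSV).astype(int)
    dx=P[...,0]-q[0]-q[1]*(P[...,1]+.1); dz=P[...,2]-q[2]; rr=np.hypot(dx,dz)
    m=(rr<.045)&(rr>.028)&(abs(P[...,1]+.1)<.075)&(hsv[...,1]<105)&(hsv[...,2]>80)
    k,l,st,c=cv2.connectedComponentsWithStats(m.astype(np.uint8))
    i=1+np.argmax(st[1:,4]);b=l==i
    (u,v),wh,a=cv2.minAreaRect(np.argwhere(b)[:,::-1].astype(np.float32))
    return np.degrees(np.arctan2(dx[b].mean(),dz[b].mean())),st[i,4],np.c_[dx[b],dz[b]],P[b].mean(0),(u,v)
if __name__=='__main__':
    if len(sys.argv)>1:
        S=cloud('scene');T=cloud('top')
    else:
        a=np.load('scene0.npz');b=np.load('top0.npz');S=(a['im'],a['P']);T=(b['im'],b['P'])
    q,n=axis(*T);print('axis x0@y=-.1, slope, z',q,n)
    for im,P in(S,T):
        try:
            r=panel(im,P,q);g=np.degrees(np.arctan2(r[2][:,0],r[2][:,1]))
            print('panel deg',r[0],'n',r[1],'range mid',np.percentile(g,[5,50,95]),r[3],r[4])
        except ValueError: print('no panel')
    # wheel balls: dark points near the wheel plane
    yw=.14; x0=q[0]+q[1]*(yw+.1)
    for im,P in(S,T):
        m=(im.max(-1)<45)&(abs(P[...,1]-yw)<.02)&(abs(np.hypot(P[...,0]-x0,P[...,2]-q[2])-.07)<.02)
        k,l,st,c=cv2.connectedComponentsWithStats(m.astype(np.uint8))
        for i in range(1,k):
            if st[i,4]<8: continue
            p=P[l==i]
            f=lambda s:np.linalg.norm(p-s,axis=1)-.011
            s=least_squares(f,p.mean(0)-[0,0,.006],loss='soft_l1',f_scale=.002).x
            print('ball',s.round(4),'ang',np.degrees(np.arctan2(s[0]-x0,s[2]-q[2])).round(1),'r',np.hypot(s[0]-x0,s[2]-q[2]).round(4),st[i,4])
E
python3 m2.py
```

```text
axis x0@y=-.1, slope, z [0.52004628 0.01736703 0.12461207] 1150
panel deg 54.89929670514942 n 227 range mid [38.7299226  54.87556859 70.37034169] [ 0.54973731 -0.09404691  0.14540716] (222.23289489746094, 188.71234130859375)
panel deg 58.360369412790355 n 186 range mid [39.48614201 57.75646746 74.96618922] [ 0.55086436 -0.0970323   0.14356912] (299.0015563964844, 194.97230529785156)
ball [0.5054 0.1392 0.1909] ang -15.8 r 0.0689 34
ball [0.4562 0.1375 0.1264] ang -88.5 r 0.0681 18
ball [0.5829 0.1364 0.1626] ang 57.1 r 0.0699 46
ball [0.5    0.136  0.0636] ang -158.3 r 0.0656 19
ball [0.5798 0.137  0.0799] ang 128.8 r 0.0713 43
ball [0.5815 0.1357 0.1627] ang 56.4 r 0.0688 41
ball [0.5042 0.1377 0.1928] ang -16.4 r 0.0711 39
ball [0.4581 0.1375 0.1286] ang -86.5 r 0.0662 22
```

```bash
python3 -m crank '[[[5,0,0,5,0,0,-8],[5,0,3,6,0,0,-8],[5,0,6,0,0,0,-7.6],[5,2,5,0,0,0,0],[5,3,5,0,0,0,0],[5,3,5,0,0,0,0],[5,3,5,0,0,0,0],[5,3,5,0,0,0,0],[5,3,5,0,0,0,0]]]' 40
```

```text
clock: 1.23
position: [0.4207, -0.183, 0.3371]
ee_rot: [1.0, -0.0, -0.0, 0.0]
ft_force: [0.1, -1.5, -0.2]
grip_width: 0.584
grasp_force: 0.0
```

```bash
python3 -m crank '[[[5,2.3,4.6,0,0,0,0],[5,2.3,4.6,0,0,0,0],[5,2.3,4.6,0,0,0,0],[5,2.3,4.6,0,0,0,0],[5,2.3,4.6,0,0,0,0],[5,2.3,4.6,0,0,0,0],[5,2.3,4.4,0,0,0,0],[5,0,0,-5,0,0,0],[5,0,0,-5,0,0,0],[5,0,0,-5,0,0,0],[5,0,0,-3,0,0,0],[5,0,0,-1.3,0,0,0],[5,0,0,0,0,0,0],[5,0,0,0,0,0,0]]]' 40; python3 - <<'E'
from h import *
S=cloud('scene')[0]
cv2.imwrite('pics/c1.png',cv2.resize(S[120:270,200:400][...,::-1],(780,585),interpolation=cv2.INTER_CUBIC))
E
```

```text
clock: 2.98
position: [0.582, 0.1355, 0.1457]
ee_rot: [1.0, -0.0, 0.001, -0.0]
ft_force: [-0.3, -0.8, 0.3]
grip_width: 0.586
grasp_force: 0.0
```

View pics/c1.png

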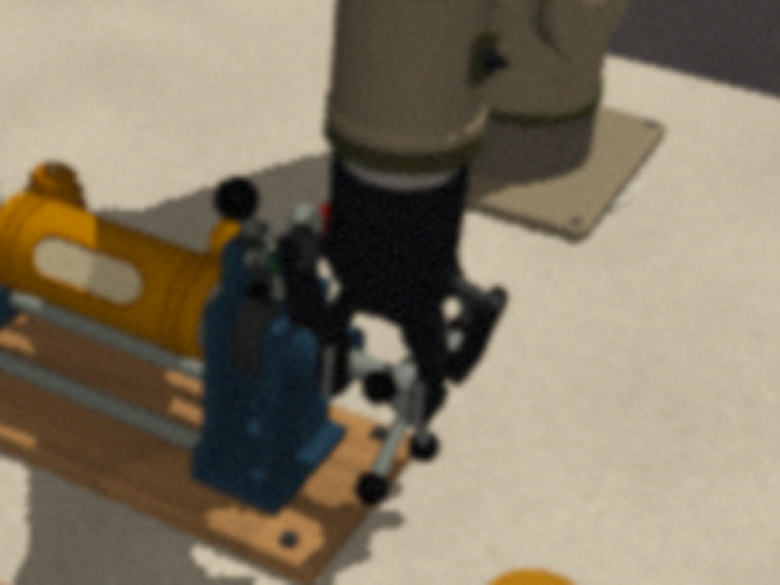

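The ball at (380,385) sits between the two fingers, so I'll close and carry it round.

```bash
python3 -m crank '[[[1.5,0,0,0,0,0,0],[1.5,0,0,0,0,0,0],[1.5,0,0,0,0,0,0],[1.5,0,0,0,0,0,0],[1.5,-0.51,0,0.68,0,0,0],[1.5,-0.59,0,0.62,0,0,0],[1.5,-0.66,0,0.54,0,0,0],[1.5,-0.72,0,0.45,0,0,0],[1.5,-0.77,0,0.36,0,0,0],[1.5,-0.81,0,0.26,0,0,0],[1.5,-0.84,0,0.16,0,0,0],[1.5,-0.85,0,0.06,0,0,0],[1.5,0,0,0,0,0,0],[1.5,0,0,0,0,0,0]]]' 30; python3 m2.py x
```

```text
clock: 4.78
position: [0.5234, 0.1367, 0.1759]
ee_rot: [1.0, 0.001, 0.0, -0.001]
ft_force: [0.1, 7.0, 2.7]
grip_width: 0.238
grasp_force: 29.9
axis x0@y=-.1, slope, z [0.51932598 0.01431513 0.12431168] 825
panel deg 4.352994287363825 n 148 range mid [-12.44443063   4.43620131  20.17758811] [ 0.52210394 -0.09592082  0.16003877] (227.92701721191406, 179.20074462890625)
panel deg 5.530254520291269 n 398 range mid [-13.42536748   5.59688941  23.57794137] [ 0.52296915 -0.09571143  0.16130508] (299.5, 206.0)
ball [0.5301 0.1361 0.1966] ang 5.8 r 0.0726 80
ball [0.5366 0.1618 0.1969] ang 10.8 r 0.0739 19
ball [0.4617 0.1413 0.1494] ang -67.7 r 0.066 12
ball [0.4807 0.1386 0.0709] ang -141.8 r 0.068 17
ball [0.5931 0.1367 0.1395] ang 77.8 r 0.072 43
ball [0.5603 0.1371 0.0632] ang 148.5 r 0.0717 43
ball [0.5941 0.1341 0.1409] ang 76.9 r 0.0733 20
```

```bash
python3 -m crank '[[[1.5,-0.3,0,0,0,0,0],[1.5,-0.3,0,0,0,0,0],[1.5,0,0,0,0,0,0],[1.5,0,0,0,0,0,0],[4.5,0,0,0,0,0,0],[4.5,0,0,0,0,0,0],[4.5,0,0,0,0,0,0],[4.5,0,0,4,0,0,0],[4.5,0,0,6,0,0,0],[4.5,0,0,3,0,0,0]]]'; python3 m2.py x
```

```text
clock: 6.12
position: [0.5182, 0.1354, 0.3086]
ee_rot: [1.0, -0.0, 0.002, -0.0]
ft_force: [0.1, 0.2, -0.1]
grip_width: 0.528
grasp_force: 0.0
axis x0@y=-.1, slope, z [0.51931903 0.01390471 0.12446309] 834
panel deg -0.7989916456246617 n 130 range mid [-17.87414965  -0.52504578  15.14828731] [ 0.51888457 -0.09578381  0.15981995] (228.46310424804688, 178.60462951660156)
panel deg 1.3662027575664129 n 393 range mid [-17.20339584   1.41060791  19.32025902] [ 0.52026027 -0.09584841  0.16150866] (299.4878845214844, 207.2911376953125)
ball [0.5275 0.1375 0.1928] ang 4.1 r 0.0685 39
ball [0.4597 0.1405 0.1456] ang -71.4 r 0.0664 25
ball [0.5912 0.1372 0.1432] ang 74.7 r 0.0711 44
ball [0.4822 0.1392 0.0685] ang -144.2 r 0.069 17
ball [0.5651 0.1374 0.066 ] ang 144.0 r 0.0722 42
ball [0.5906 0.1358 0.1451] ang 73.1 r 0.0711 21
```

The panel is up to within about 1°. Next, push the lever knob over with the shut fingers.

```bash
python3 -m crank '[[[0,4,0,1,0,0,0],[0,4,0,0,0,0,0],[0,1.9,-4,0,0,0,0],[0,0,-4,0,0,0,0],[0,0,-2.8,0,0,0,0],[0,0,0,-4,0,0,0],[0,0,0,-3.5,0,0,0],[0,0,0,0,0,0,0],[0,-1.5,0,0,0,0,0],[0,-1.5,0,0,0,0,0],[0,-1.5,0,0,0,0,0],[0,-1.5,0,0,0,0,0],[0,-1.5,0,0,0,0,0],[0,-1.5,0,0,0,0,0],[0,-1,0,0,0,0,0],[0,0,0,0,0,0,0],[0,3,0,0,0,0,0],[0,3,0,3,0,0,0],[0,0,0,6,0,0,0],[0,0,0,0,0,0,0]]]'; python3 - <<'E'
from h import *
im,P=cloud('top')
m=(im.max(-1)<50)&(abs(P[...,1]-.028)<.03)&(P[...,2]>.24)&(P[...,2]<.285)&(abs(P[...,0]-.52)<.09)
print(m.sum(),np.nanmean(P[m],0))
E
python3 m2.py x; python3 - <<'E'
from h import *
S=cloud('scene')[0]
cv2.imwrite('pics/c2.png',cv2.resize(S[100:270,150:376][...,::-1],(780,585),interpolation=cv2.INTER_CUBIC))
E
```

```text
clock: 8.72
position: [0.5787, 0.0279, 0.3346]
ee_rot: [1.0, 0.0, 0.003, -0.001]
ft_force: [0.4, 0.2, -0.8]
grip_width: 0.0
grasp_force: 0.0
0 [nan nan nan]
axis x0@y=-.1, slope, z [ 0.51719858 -0.04193686  0.12410728] 280
panel deg 3.2378456851321755 n 130 range mid [-11.83623388   2.71566514  18.72684305] [ 0.51897005 -0.09411299  0.15978525] (228.4446563720703, 178.6569366455078)
panel deg 1.1700357882984342 n 45 range mid [-14.3326073    0.51330869  16.59977045] [ 0.51931387 -0.13215419  0.16165378] (314.8074035644531, 208.61888122558594)
ball [0.5261 0.1382 0.1934] ang 15.3 r 0.0719 38
ball [0.4613 0.1392 0.1455] ang -65.0 r 0.0505 19
ball [0.4829 0.1372 0.0705] ang -155.7 r 0.0588 14
ball [0.5645 0.1374 0.0663] ang 135.2 r 0.0814 41
ball [0.4589 0.138  0.1484] ang -63.3 r 0.054 23<stdin>:4: RuntimeWarning: Mean of empty slice
```

View pics/c2.png

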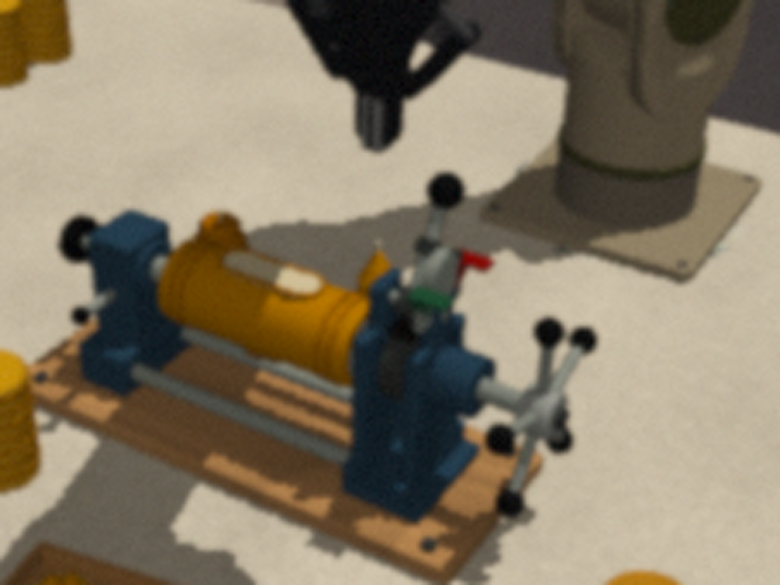

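The knob is now at (445,190) and has swung over. The panel at (270,272) faces up and the arm is clear. I'll check the lever angle, clear the arm, and re-check the panel.

```bash
python3 -m crank '[[[0,0,0,4,0,0,0],[0,-1,-6,0,0,0,0],[0,-2,-6,0,0,0,0],[0,-2,-6,0,0,0,0],[0,-2,-6,0,0,0,0],[0,-2,-6,0,0,0,0],[0,-2,-6,0,0,0,0],[0,0,0,0,0,0,0],[0,0,0,0,0,0,0]]]'; python3 - <<'E'
from h import *
from scipy.optimize import least_squares
for n in('scene','top'):
    im,P=cloud(n)
    m=(im.max(-1)<60)&(abs(P[...,1]-.03)<.03)&(P[...,2]>.235)&(P[...,2]<.3)&(abs(P[...,0]-.52)<.09)
    if m.sum()<5: print(n,m.sum());continue
    p=P[m];s=least_squares(lambda s:np.linalg.norm(p-s,axis=1)-.014,p.mean(0)-[0,0,.008],loss='soft_l1',f_scale=.002).x
    print(n,m.sum(),s,'lever',np.arctan2(.521-s[0],s[2]-.178))
E
python3 m2.py x
```

```text
clock: 10.05
position: [0.4678, -0.3288, 0.3695]
ee_rot: [1.0, -0.0, -0.001, -0.001]
ft_force: [0.8, 0.7, 0.2]
grip_width: 0.002
grasp_force: 0.0
scene 81 [0.47838262 0.02846365 0.24887726] lever 0.5413632545259107
top 106 [0.47780596 0.02786056 0.25057572] lever 0.5368518139736169
axis x0@y=-.1, slope, z [0.51931472 0.01238969 0.12443833] 827
panel deg -0.39136220552084144 n 132 range mid [-15.66183945  -0.34406125  14.82493524] [ 0.5191436  -0.0942502   0.15991891] (228.4446563720703, 178.6569366455078)
panel deg 1.5208594448898607 n 403 range mid [-18.04425071   1.73671042  19.78459895] [ 0.52035697 -0.09548743  0.16158858] (299.4855651855469, 207.31752014160156)
ball [0.5264 0.1387 0.1939] ang 3.4 r 0.0696 39
ball [0.4598 0.1403 0.1456] ang -71.3 r 0.066 26
ball [0.5907 0.1369 0.1447] ang 73.5 r 0.0714 44
ball [0.484  0.1364 0.0707] ang -144.5 r 0.066 19
ball [0.5647 0.1376 0.0659] ang 144.0 r 0.0723 45
ball [0.5907 0.1352 0.1453] ang 73.0 r 0.0716 23
ball [0.5247 0.1373 0.195 ] ang 2.0 r 0.0706 37
ball [0.4584 0.1368 0.1492] ang -68.8 r 0.0685 24
```

Lever is at about 0.54 rad (LOCK), the panel is within 2° of up, and the arm is clear.

```bash
python3 -c "from workcell import job; print(job.hand_in())"
```

```text
the job is handed in; nothing more can be done
None
```

The job is handed in: the cream panel measured within about 2° of straight up, the brake lever sits at about 0.54 rad in the LOCK notch, the arm is clear of everything, and the clock read about 10 s of the 51 s allowed.

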